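# Clamp a bearing in the quick-clamp fixture

## Task

Clamp the bearing in its fixture. With the cam lever still up, push the steel strap round with the back of a finger until it is over the bearing and against its stop, then push the cam lever all the way down so that the rubber foot presses on the bearing. Touch and push only: do not take the bearing out of its nest, and leave the bolt, the black tape and the pliers beside the fixture where they are.

Things in the scene. Friction and masses are not known exactly. Their poses are not given: they have to be found in the camera images.
- fixture: Quick-clamp fixture fixed to the bench: dark steel plate 170 x 90 x 12 mm. Origin on the bench surface under the axis of the upright post; x points from the post along the plate to the bearing nest, z up. The plate spans x -40 to 130, y -45 to 45 mm. A stop pin, 10 mm thick, top 62 mm above the bench, stands at x = 40, y = -17 mm. Screw heads at the plate's corners are 5 mm high.
- nest (a point): Centre of the bearing nest on top of the plate, at x = 85, y = 0, z = 12 mm of the fixture; round it stands an aluminium ring, 68 mm outside, 57 mm inside, 5 mm high.
- bearing: Loose steel ball bearing, 53 mm across, 15 mm high, lying flat in the nest ring; origin at the centre of its underside.
- clamp_swing (a joint): Swing of the strap about the upright post axis, rad. 0 = along the fixture's +x, over the bearing, against the stop pin; at q it points q counter-clockwise (from above) from there. Range 0 to 2; starts parked at 0.95 to 1.6. Friction 0.12 N m (about 1.2 N at the strap's end); stays where left. The lever turns with it, always on the opposite side of the post from the strap.
- strap_end (a point): Point on the strap's centre line 100 mm from the post axis, at half its height, 50 mm above the bench with the lever up. The strap is a steel bar 24 mm wide, 16 mm high (42 to 58 mm above the bench), from 22 mm behind the post axis to 115 mm in front. At 85 mm it carries a nut and screw end on top (to 71 mm above the bench) and the foot below.
- clamp_foot: Round rubber foot under the strap, 34 mm across and 6 mm thick, 85 mm from the post axis; its underside stands 31.5 mm above the bench with the lever up, 4.5 mm over the bearing. It is sprung and comes down with the strap by 7 mm as the lever goes down. Its origin is on the post axis, not at the foot.
- clamp_lever (a joint): Cam lever, rad: 0 = raised, 1.05 rad (60 degrees) above level; 1.05 = all the way down, level; at v it stands 1.05 - v above level. Starts at 0 to 0.12. Hinge pin level, square to the strap, on the post axis 74 mm above the bench; the lever points away from the strap (fixture's -x once the strap is over). Needs 2 to 3 N at the grip; stays where left.
- lever_grip (a point): Middle of the black grip of the cam lever, 90 mm from the hinge pin, on the lever's centre line; the grip is 44 mm long, 22 mm wide, 14 mm thick, so its upper face lies 7 mm from this point. The lever's end is 112 mm from the hinge pin.
- hex_bolt: Loose bystander: steel hex bolt standing head down on the bench, 27 mm across, 70 mm high, beyond the nest end of the plate. Origin at the underside.
- electrical_tape: Loose bystander: roll of black tape lying flat, 62 mm across, 19 mm high, on the near side of the nest end. Origin at the underside.
- pliers: Loose bystander: pliers with red handles lying on the bench, 170 x 62 x 13 mm, on the near side of the lever end. Origin at the underside.
Mind the look-alikes: they are no part of the job. What is shaped like the bearing but pink is not meant.

How it is judged:
By the outcome, as a careful person would: the job done as asked, in the order asked, and still so for the second after the job is handed in, with the robot touching nothing.
It also fails if it takes over 51 s, if anything falls off the work surface, if the arm or the gripper's body presses on something with over 40 N, if the wrist force passes 120 N, or if a joint passes its speed limit or range.

## Robot

A 6-joint arm with a two-finger parallel gripper is mounted at the origin on a cart in front of the work surface, level with it; the furniture and walls round the work are solid. World frame = base frame: x ahead of the robot, y to its left, z up, the work surface at z = 0. Lengths are in m, angles in rad, forces in N, time in s.
With the tool pointing down it reaches from about 0.275 to 0.85 m from the base axis. Payload 5.2 kg.
Tool frame: the origin (TCP) lies at the very end of the fingers, on their centre line; the grasp point (between the pads) lies 19 mm behind it; z points along the fingers, y is the line along which they close (so a half turn about z gives the same grasp; the last joint's range is limited). The gripper opens to 85 mm and grips with 20 to 120 N. Pads are 22 mm wide; open, the fingers measure 114 mm over their backs; the gripper's body (76 mm by 85 mm) begins 54 mm behind the grasp point. The pads swing forward as they close: fully open they stand 13 mm farther back than shut.
Start: joints at [0.971, 0.259, 1.535, -0, 1.348, -0.203], TCP at [0.213, 0.507, 0.231] pointing down, gripper open.
Joint ranges: [-3.14, 3.14], [-0.91, 2.08], [0.19, 2.58], [-1.22, 4.36], [0.22, 2.71], [-3.12, 3.12]. Speed limits (rad/s): [2.57, 2.57, 3.14, 3.14, 3.14, 3.14].

## Interface

Orientations are given as a unit quaternion [x, y, z, w].
In Python, from workcell import r gives the robot as it stands.
- The arm moves only by the shell command python3 -m jog 'ROWS'. ROWS is JSON, a list of rows, each a list of 7 numbers: the shift along the tool's x, y, z in cm, then the turn, a rotation vector about the tool's x, y, z in degrees, then the opening, from -1 (shut) to 1 (fully open). In form: [[x, y, z, rx, ry, rz, fingers], ...]. A call has 1 to 20 rows; each row shifts and turns the commanded pose from where the row before left it, along the tool's axes as they then stand; what a row does not reach is not made up. A row lasts 1/12 s, in which the tool goes at most 41.7 mm and 7.16 degrees, less where a joint would pass 70% of its speed; a pose out of reach is approached as far as the arm can. A call is refused whole if a number of a shift passes 4.17 or a number of a turn 7.16, either way. A call with a gripper value outside its range is refused whole. The fingers move at their own pace and stop on an object; the grip force is fixed at half the most. Time passes only in rows, so rows that do not move let the fingers close. It gives the time, the measured TCP pose, the force, the opening and the grip force at its end, in the units of the state.
- r.get_state(): the state, without advancing time (a new reading comes with each control period).
- r.read_camera(name): name is "side" or "top"; returns (picture, depth): 400x640x3 uint8, blue, green, red; 400x640 float32, m along the optical axis (not along the pixel's ray), 0 where there is no reading.
- r.camera_params(name): a dict with "mtx" (3x3 intrinsics, pixels), "rvec" (rotation vector, rad) and "tvec" (3), from world to camera coordinates, as OpenCV has them. Camera axes: x right, y down, z forward; pixel columns grow to the right and rows downward; lengths in m; the calibration is good to about 2 mm. A picture is of the moment at which its call begins. camera_params takes no time and is no camera call.
- r.close_job(): hands the job in; it is judged then, once.
Trained networks look in the newest picture that a camera, given by its name, has taken for a name from the list of things; names that differ only in an ending like _2 or _b are one class to them, and where a whole thing is asked for, a point or a joint stands for the part that bears it (a point fixed in the world has none). Each returns a list of dicts, best first, with "score" (0 to 1); they miss things now and then, are a little off and sometimes report something else, mostly with a low value. They report only what shows in the picture. A call takes as long as a camera call. They do not tell look-alikes from the thing itself.
- r.find_in(camera, thing): "at" ([x, y, z] in m, in world coordinates, good to about 4 mm: the middle of the surface that is visible of it).
- r.pinpoint(camera, thing): "at" ([x, y, z] in m, in world coordinates, good to about 4 mm: a listed point, or the origin of a listed thing).
The state is a dict: "time": time; "joints": joint angles; "qd": joint speeds; "effort": joint torques, N m; "eef_pos": TCP position; "tcp_rot": TCP orientation; "force": force on the tool from outside, world axes, zero at the start; "wrist_torque": the same for the moment, N m; "grip_width": finger opening in m; "gripper_force": force on a finger pad.
Only numpy, scipy, OpenCV 4.12 (cv2) and the standard library are available. Lean on these libraries where they do the work, as an engineer would, in place of code of your own. Each camera call takes 0.05 s, during which the arm holds its last target. There are 200 camera calls.

## Working session

There is one attempt and no reset: what is moved stays moved. The work goes in short steps, Python scripts to look and compute and a shell command to move; the robot and the scene stay as the last step left them, time stands still between calls to the robot, and variables do not carry over. Pictures are saved under pics/ and viewed, at most 10 in all, crops included, and the job is handed in when it is done.

```bash
mkdir -p pics
python3 - <<'E'
from workcell import r
import cv2,numpy as np
for c in("top","side"):
    p,d=r.read_camera(c); cv2.imwrite(f"pics/{c}0.png",p)
    for t in("fixture","nest","bearing","strap_end","lever_grip","clamp_foot","hex_bolt","electrical_tape","pliers"):
        try:print(c,t,[(np.round(k["at"],3).tolist(),round(k["score"],2)) for k in r.pinpoint(c,t)][:3])
        except Exception as e:print(c,t,e)
s=r.get_state();print(s["time"],s["eef_pos"],s["tcp_rot"])
E
```

```text
top fixture [([0.58, -0.003, 0.0], 0.59)]
top nest [([0.578, 0.083, 0.01], 0.76)]
top bearing [([0.576, 0.082, 0.012], 0.96), ([0.546, 0.263, 0.002], 0.85)]
top strap_end [([0.478, -0.003, 0.049], 0.75)]
top lever_grip [([0.625, -0.006, 0.149], 0.65)]
top clamp_foot [([0.575, 0.079, 0.014], 0.57)]
top hex_bolt [([0.551, 0.18, -0.002], 0.54)]
top electrical_tape [([0.481, 0.136, 0.002], 0.95)]
top pliers [([0.492, -0.104, -0.004], 0.67), ([0.579, 0.08, 0.015], 0.36)]
side fixture [([0.58, -0.005, -0.003], 0.62), ([0.574, 0.083, 0.01], 0.57)]
side nest [([0.574, 0.082, 0.012], 0.75), ([0.473, 0.134, 0.004], 0.57)]
side bearing [([0.545, 0.265, -0.0], 0.8)]
side strap_end [([0.478, -0.005, 0.05], 0.64)]
side lever_grip [([0.63, -0.002, 0.147], 0.64)]
side clamp_foot []
side hex_bolt [([0.553, 0.184, -0.001], 0.81)]
side electrical_tape [([0.472, 0.131, 0.0], 0.74)]
side pliers [([0.495, -0.103, -0.003], 0.73), ([0.629, -0.004, 0.144], 0.48)]
1.0 [0.21254054 0.50728289 0.2313292 ] [1.97095139e-01 9.80384367e-01 7.20145520e-06 2.35992510e-06]
```

View pics/top0.png

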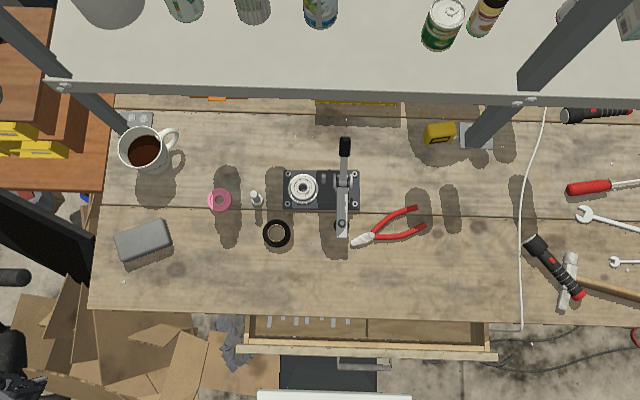

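View pics/side0.png

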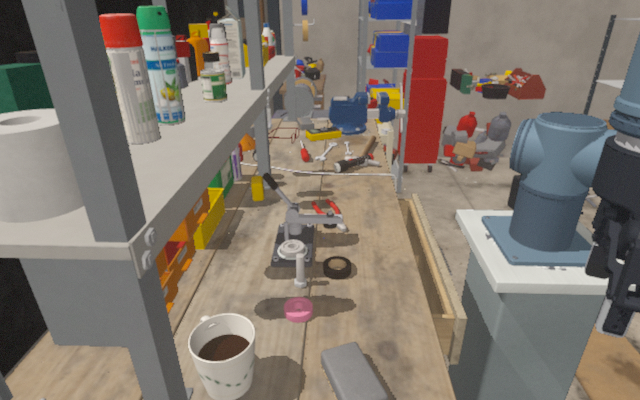

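The top picture shows the fixture plate at (320,190), with the steel bearing in its nest ring at (302,188). The strap points toward the robot, ending near (342,235), and the lever grip is at (345,145). The pliers are at (390,228), the tape at (276,235) and the bolt at (255,198).

There are two bearing candidates: steel at (302,188) and pink at (219,200). The steel one is meant, because it lies in the nest and the pink one is a look-alike. I'll confirm this in an enlarged crop and check the shelf height.

```bash
cat > h.py <<'E'
from workcell import r
import cv2,numpy as np
def w(c,d,u,v):
    k=r.camera_params(c);R=cv2.Rodrigues(np.array(k["rvec"],float))[0];K=np.array(k["mtx"])
    z=d[v,u];return np.round(R.T@(z*np.linalg.inv(K)@[u,v,1]-np.ravel(k["tvec"])),3)
def q():
    a=np.array
    return {t:{c:[np.round(k["at"],3).tolist() for k in r.pinpoint(c,t)[:1]] for c in("top","side")} for t in("strap_end","lever_grip")}
E
python3 - <<'E'
from h import *
p,d=r.read_camera("top")
cv2.imwrite("pics/crop0.png",cv2.resize(p[110:260,200:400],None,fx=4,fy=4,interpolation=2))
for u,v in((300,86),(400,86),(300,60),(335,232),(342,234),(349,232),(302,175),(345,140),(345,152),(343,180)):print(u,v,w("top",d,u,v))
E
python3 -m jog '[[0,0,0,0,0,-5.75,-1],[0,0,0,0,0,-5.75,-1],[0,0,0,0,0,-5.75,-1],[0,0,0,0,0,-5.75,-1]]'
```

```text
300 86 [0.682 0.078 0.303]
400 86 [ 0.69  -0.088  0.299]
300 60 [0.732 0.081 0.299]
335 232 [0.484 0.006 0.002]
342 234 [ 0.472 -0.007  0.06 ]
349 232 [ 0.485 -0.025  0.001]
302 175 [0.606 0.083 0.019]
345 140 [ 0.639 -0.004  0.166]
345 152 [ 0.621 -0.006  0.145]
343 180 [ 0.582 -0.006  0.081]
time: 1.38
eef_pos: [0.2125, 0.5073, 0.2313]
tcp_rot: [-0.005, 1.0, -0.0, -0.0]
force: [-0.1, 0.6, 0.6]
grip_width: 0.0386
gripper_force: 0.0
```

View pics/crop0.png

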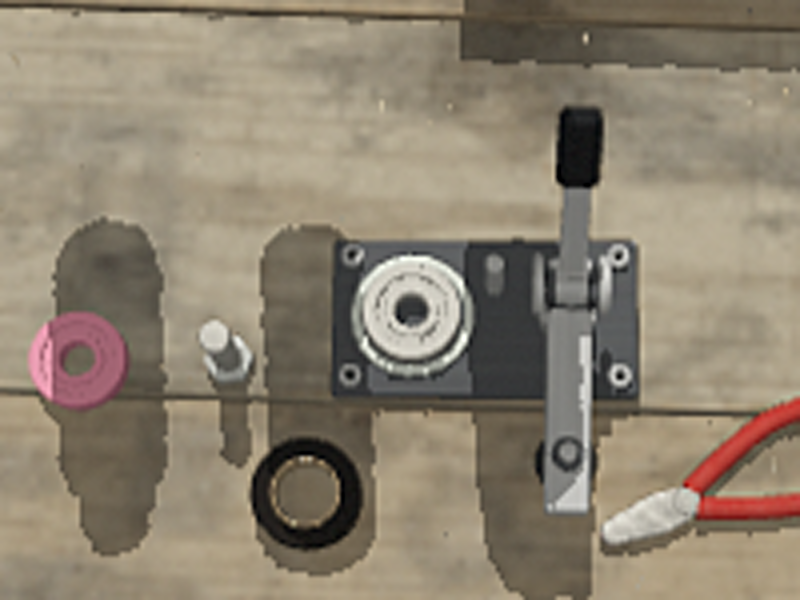

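The crop confirms it: the steel bearing at crop (410,310) sits in the nest ring, and the pink ring at (78,358) lies loose on the bench. The strap points toward the robot, with its end at (568,500). The shelf's front edge is at x≈0.68 m, z≈0.30 m. I'll now move to the pliers side of the strap's end.

```bash
python3 -m jog '[[-1.48,-3.1,0.2,0,0,0,-1],[-1.48,-3.1,0.2,0,0,0,-1],[-1.48,-3.1,0.2,0,0,0,-1],[-1.48,-3.1,0.2,0,0,0,-1],[-1.48,-3.1,0.2,0,0,0,-1],[-1.48,-3.1,0.2,0,0,0,-1],[-1.48,-3.1,0.2,0,0,0,-1],[-1.48,-3.1,0.2,0,0,0,-1],[-1.48,-3.1,0.2,0,0,0,-1],[-1.48,-3.1,0.2,0,0,0,-1],[-1.48,-3.1,0.2,0,0,0,-1],[-1.48,-3.1,0.2,0,0,0,-1],[-1.48,-3.1,0.2,0,0,0,-1],[-1.48,-3.1,0.2,0,0,0,-1],[-1.48,-3.1,0.2,0,0,0,-1],[-1.48,-3.1,0.2,0,0,0,-1],[-1.48,-3.1,0.2,0,0,0,-1],[-1.48,-3.1,0.2,0,0,0,-1],[0,0,0,0,0,0,-1],[0,0,0,0,0,0,-1]]'
python3 -c "
from h import *
print(q())"
```

```text
time: 3.05
eef_pos: [0.482, -0.0511, 0.195]
tcp_rot: [-0.001, 1.0, 0.0, -0.0]
force: [-0.4, 0.1, 0.8]
grip_width: -0.0002
gripper_force: 0.0
{'strap_end': {'top': [[0.479, -0.002, 0.051]], 'side': [[0.478, -0.005, 0.05]]}, 'lever_grip': {'top': [[0.628, -0.008, 0.151]], 'side': [[0.63, -0.002, 0.147]]}}
```

```bash
python3 -m jog '[[0,0,3.7,0,0,0,-1],[0,0,3.7,0,0,0,-1],[0,0,3.7,0,0,0,-1],[0,0,3.7,0,0,0,-1],[0,0,0,0,0,0,-1],[0,0.5,0,0,0,0,-1],[0,0.5,0,0,0,0,-1],[0,0.5,0,0,0,0,-1],[0,0.5,0,0,0,0,-1],[0.16,0.69,0,0,0,4,-1],[0.16,0.69,0,0,0,4,-1],[0.16,0.69,0,0,0,4,-1],[0.16,0.69,0,0,0,4,-1],[0.16,0.69,0,0,0,4,-1],[0.16,0.69,0,0,0,4,-1],[0.16,0.69,0,0,0,4,-1],[0.16,0.69,0,0,0,4,-1]]'
python3 - <<'E'
from h import *
print(q())
p,d=r.read_camera("top")
cv2.imwrite("pics/c1.png",cv2.resize(p[110:260,200:400],None,fx=4,fy=4,interpolation=2))
E
```

```text
time: 4.67
eef_pos: [0.4837, 0.0267, 0.0494]
tcp_rot: [0.275, 0.961, -0.0, 0.002]
force: [0.1, -1.2, 0.1]
grip_width: -0.0003
gripper_force: 0.9
{'strap_end': {'top': [[0.479, -0.002, 0.051]], 'side': [[0.478, -0.005, 0.05]]}, 'lever_grip': {'top': [[0.628, -0.008, 0.151]], 'side': [[0.63, -0.002, 0.147]]}}
```

View pics/c1.png

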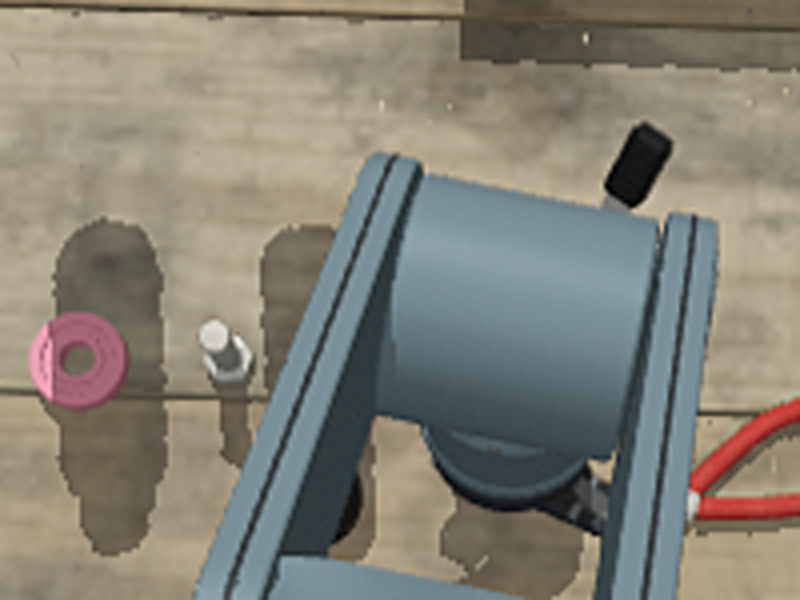

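The strap is swinging, since the lever at crop (640,165) has turned with it. I'll check the wrist's clearance to the shelf before continuing.

```bash
python3 - <<'E'
from h import *
p,d=r.read_camera("top")
for u,v in((335,157),(297,152),(375,166),(360,167),(358,150)):print(w("top",d,u,v))
E
python3 -m jog '[[0.16,0.69,0,0,0,4,-1],[0.16,0.69,0,0,0,4,-1],[0.16,0.69,0,0,0,4,-1],[0.16,0.69,0,0,0,4,-1],[0.16,0.69,0,0,0,4,-1],[0.16,0.69,0,0,0,4,-1],[0,0,0,0,0,0,-1]]'
```

```text
[0.656 0.011 0.002]
[0.524 0.07  0.437]
[ 0.51  -0.033  0.432]
[ 0.508 -0.014  0.433]
[ 0.623 -0.03   0.157]
time: 5.55
eef_pos: [0.503, 0.0637, 0.0475]
tcp_rot: [0.468, 0.884, 0.0, 0.0]
force: [-0.5, 0.4, -0.0]
grip_width: 0.0002
gripper_force: 0.0
```

```bash
python3 -m jog '[[0.16,0.69,0,0,0,4,-1],[0.16,0.69,0,0,0,4,-1],[0.16,0.69,0,0,0,4,-1],[0.16,0.69,0,0,0,4,-1],[0.16,0.69,0,0,0,4,-1],[0.16,0.69,0,0,0,4,-1],[0.08,0.35,0,0,0,2,-1]]'
python3 - <<'E'
from h import *
p,d=r.read_camera("top");r.read_camera("side");print(q())
E
```

```text
time: 6.13
eef_pos: [0.5392, 0.0901, 0.0473]
tcp_rot: [0.654, 0.756, -0.0, -0.0]
force: [-0.8, -0.9, 0.5]
grip_width: 0.0001
gripper_force: 0.7
{'strap_end': {'top': [], 'side': [[0.566, 0.097, 0.051]]}, 'lever_grip': {'top': [[0.584, -0.058, 0.148]], 'side': []}}
```

```bash
python3 -m jog '[[0.06,0.26,0,0,0,1.5,-1],[0.06,0.26,0,0,0,1.5,-1],[0.06,0.26,0,0,0,1.5,-1],[0.06,0.26,0,0,0,1.5,-1],[0,0,0,0,0,0,-1]]'
```

```text
time: 6.85
eef_pos: [0.549, 0.0939, 0.0472]
tcp_rot: [0.693, 0.721, -0.0, -0.0]
force: [0.1, 0.1, -0.1]
grip_width: 0.0
gripper_force: 0.2
```

```bash
python3 -m jog '[[0,0.1,0,0,0,0,-1],[0,0.1,0,0,0,0,-1],[0,0.1,0,0,0,0,-1],[0,0,0,0,0,0,-1]]'; python3 -m jog '[[0,0.1,0,0,0,0,-1],[0,0.1,0,0,0,0,-1],[0,0,0,0,0,0,-1]]'
```

```text
time: 7.18
eef_pos: [0.5505, 0.0941, 0.047]
tcp_rot: [0.693, 0.721, -0.001, -0.001]
force: [-5.4, -0.0, 2.9]
grip_width: -0.0005
gripper_force: 3.1
time: 7.43
eef_pos: [0.5508, 0.0942, 0.0468]
tcp_rot: [0.693, 0.721, -0.003, -0.003]
force: [-9.3, -1.3, 6.2]
grip_width: 0.0001
gripper_force: 5.8
```

The strap is against its stop, because the force rises with almost no motion. I'll back off, lift and look.

```bash
python3 -m jog '[[0,-0.6,0,0,0,0,-1],[0,-0.8,0,0,0,0,-1],[0,-0.8,0,0,0,0,-1],[0,0,-3.8,0,0,0,-1],[0,0,-3.8,0,0,0,-1],[0,0,-3.8,0,0,0,-1],[0,0,-3.8,0,0,0,-1],[0,-3,0,0,0,0,-1],[0,-3,0,0,0,0,-1],[0,-3,0,0,0,0,-1],[0,-3,0,0,0,0,-1],[0,0,0,0,0,0,-1]]'
python3 - <<'E'
from h import *
p,d=r.read_camera("top");s,_=r.read_camera("side");print(q())
for t in("fixture","nest","bearing"):print(t,{c:[np.round(k["at"],3).tolist() for k in r.pinpoint(c,t)] for c in("top","side")})
cv2.imwrite("pics/c2.png",np.vstack([cv2.resize(p[110:250,210:410],None,fx=2,fy=2),cv2.resize(s[160:300,220:420],None,fx=2,fy=2)]))
E
```

```text
time: 8.43
eef_pos: [0.4064, 0.089, 0.1987]
tcp_rot: [0.693, 0.721, -0.001, -0.001]
force: [0.0, 0.4, -1.0]
grip_width: 0.0003
gripper_force: 0.0
{'strap_end': {'top': [[0.574, 0.097, 0.049]], 'side': [[0.578, 0.097, 0.051]]}, 'lever_grip': {'top': [[0.576, -0.059, 0.15]], 'side': [[0.581, -0.06, 0.146]]}}
fixture {'top': [[0.58, -0.001, 0.002]], 'side': [[0.576, -0.002, -0.002]]}
nest {'top': [[0.577, 0.083, 0.014]], 'side': [[0.579, 0.081, 0.014]]}
bearing {'top': [[0.576, 0.079, 0.01]], 'side': [[0.544, 0.264, 0.002], [0.572, 0.082, 0.012]]}
```

View pics/c2.png

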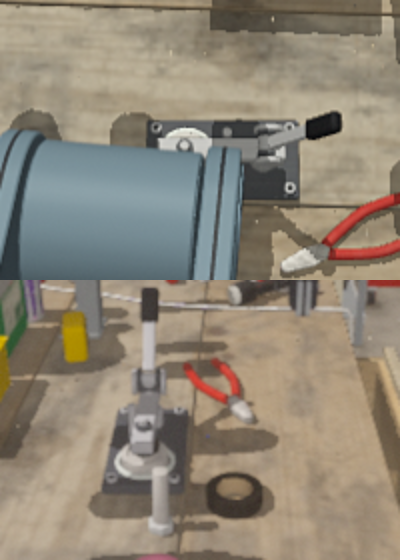

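The strap lies over the bearing along the plate: top part from (180,145) to (270,150), with the lever grip raised at (322,125). In the side part the foot is centred over the nest at (145,455). The bolt, tape and pliers haven't moved. Next I'll go to the strap side of the raised lever.

```bash
python3 -m jog '[[-2.38,3.36,0,0,0,0,-1],[-2.38,3.36,0,0,0,0,-1],[-2.38,3.36,0,0,0,0,-1],[-2.38,3.36,0,0,0,0,-1],[-2.38,3.36,0,0,0,0,-1],[0,0,2.2,0,0,0,-1],[0,0,2.2,0,0,0,-1],[0,0,0,0,0,0,-1],[0,0,0,0,0,0,-1]]'
```

```text
time: 9.78
eef_pos: [0.5839, -0.0236, 0.1539]
tcp_rot: [0.693, 0.721, -0.001, -0.002]
force: [-0.3, -0.4, 0.8]
grip_width: 0.0001
gripper_force: 0.0
```

```bash
python3 -m jog '[[0,-0.6,0,0,0,0,-1],[-0.9,0,0,0,0,0,-1],[-0.9,0,0,0,0,0,-1],[-0.67,0,0.45,0,0,0,-1],[-0.67,0,0.45,0,0,0,-1],[-0.58,0,0.6,0,0,0,-1],[-0.58,0,0.6,0,0,0,-1],[0,0,0,0,0,0,-1]]'
python3 - <<'E'
from h import *
r.read_camera("top");r.read_camera("side");print(q())
E
```

```text
time: 10.45
eef_pos: [0.5799, -0.0681, 0.1326]
tcp_rot: [0.693, 0.721, -0.001, -0.001]
force: [-0.9, -0.0, 0.6]
grip_width: -0.0005
gripper_force: 0.0
{'strap_end': {'top': [[0.574, 0.098, 0.047]], 'side': [[0.578, 0.096, 0.047]]}, 'lever_grip': {'top': [], 'side': [[0.58, -0.08, 0.124]]}}
```

```bash
python3 -m jog '[[-0.47,0,0.69,0,0,0,-1],[-0.47,0,0.69,0,0,0,-1],[-0.34,0,0.76,0,0,0,-1],[-0.34,0,0.76,0,0,0,-1],[-0.2,0,0.8,0,0,0,-1],[-0.2,0,0.8,0,0,0,-1],[0,0,0,0,0,0,-1]]'; python3 -m jog '[[0,0,0.3,0,0,0,-1],[0,0,0.3,0,0,0,-1],[0,0,0,0,0,0,-1]]'
```

```text
time: 11.33
eef_pos: [0.5802, -0.0873, 0.087]
tcp_rot: [0.693, 0.721, -0.001, -0.002]
force: [-1.0, 0.5, -0.8]
grip_width: 0.0002
gripper_force: 0.0
time: 11.58
eef_pos: [0.5812, -0.087, 0.0828]
tcp_rot: [0.693, 0.721, -0.0, -0.0]
force: [-0.1, 0.1, -0.4]
grip_width: -0.0001
gripper_force: 0.0
```

```bash
python3 -m jog '[[0,0,0.1,0,0,0,-1],[0,0,0.1,0,0,0,-1],[0,0,0,0,0,0,-1]]'; python3 -m jog '[[0,0,0.1,0,0,0,-1],[0,0,0.1,0,0,0,-1],[0,0,0,0,0,0,-1]]'
```

```text
time: 11.83
eef_pos: [0.5815, -0.0871, 0.0814]
tcp_rot: [0.693, 0.721, 0.0, 0.0]
force: [0.2, -0.6, -0.2]
grip_width: 0.0001
gripper_force: 0.0
time: 12.08
eef_pos: [0.5819, -0.0871, 0.0808]
tcp_rot: [0.693, 0.721, 0.0, 0.001]
force: [-1.8, 0.5, 8.5]
grip_width: 0.0004
gripper_force: 4.4
```

```bash
python3 -m jog '[[0,0,0.15,0,0,0,-1],[0,0,0.1,0,0,0,-1],[0,0,0,0,0,0,-1],[0,0,0,0,0,0,-1]]'
```

```text
time: 12.42
eef_pos: [0.5829, -0.0873, 0.0804]
tcp_rot: [0.693, 0.721, 0.001, 0.002]
force: [-4.3, 2.7, 20.6]
grip_width: 0.0
gripper_force: 10.3
```

The lever is at its hard stop: 20 N with the tip at z≈0.080 m, where the level grip's upper face should be at 0.081 m. I'll lift off and look.

```bash
python3 -m jog '[[0,0,-0.6,0,0,0,-1],[0,0,-3,0,0,0,-1],[0,0,-4,0,0,0,-1],[0,0,-4,0,0,0,-1],[0,-3.5,0,0,0,0,-1],[0,-3.5,0,0,0,0,-1],[0,-3.5,0,0,0,0,-1],[0,-3.5,0,0,0,0,-1],[0,0,0,0,0,0,-1],[0,0,0,0,0,0,-1]]'
python3 - <<'E'
from h import *
p,d=r.read_camera("top");s,_=r.read_camera("side");print(q())
print([np.round(k["at"],3).tolist() for k in r.pinpoint("top","bearing")])
cv2.imwrite("pics/c3.png",np.vstack([cv2.resize(p[110:250,210:410],None,fx=2,fy=2),cv2.resize(s[160:300,220:420],None,fx=2,fy=2)]))
E
```

```text
time: 13.25
eef_pos: [0.4403, -0.0924, 0.1931]
tcp_rot: [0.693, 0.721, 0.0, 0.0]
force: [0.7, -0.7, -0.5]
grip_width: 0.0001
gripper_force: 0.0
{'strap_end': {'top': [[0.575, 0.101, 0.043]], 'side': [[0.494, -0.103, 0.0]]}, 'lever_grip': {'top': [[0.576, -0.095, 0.078]], 'side': [[0.58, -0.097, 0.072]]}}
[[0.576, 0.082, 0.012], [0.547, 0.263, 0.002]]
```

View pics/c3.png

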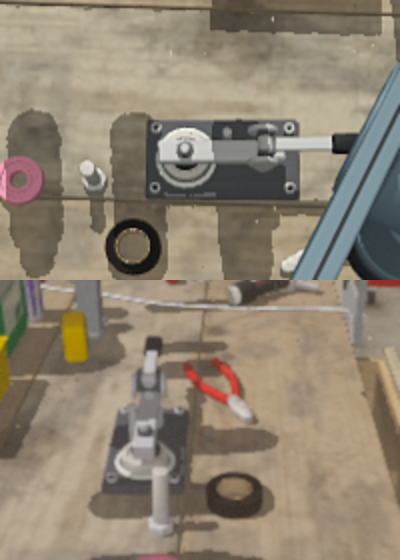

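The lever is level and the strap is over the bearing. As a check that the strap stayed against the pin, I'll measure its direction against the plate from depth.

Run:
```python
from h import *
p,d=r.read_camera("top")
k=r.camera_params("top");R=cv2.Rodrigues(np.array(k["rvec"],float))[0];K=np.array(k["mtx"])
v,u=np.mgrid[150:220,270:395];z=d[150:220,270:395]
P=(np.linalg.inv(K)@np.stack([u*z,v*z,z]).reshape(3,-1)-np.reshape(k["tvec"],(3,1))).T@R if 0 else ((np.linalg.inv(K)@np.stack([u*z,v*z,z]).reshape(3,-1)).T-np.ravel(k["tvec"]))@R
def f(m,n):
    Q=P[m]
    print(n,len(Q))
    for a in np.arange(-.12,.14,.02):
        b=Q[(Q[:,1]>a)&(Q[:,1]<=a+.02)]
        if len(b)>4:print(round(a+.01,2),np.round([b[:,0].min(),b[:,0].max(),(b[:,0].min()+b[:,0].max())/2],4),len(b))
ok=(P[:,0]>.5)&(P[:,0]<.65)
f(ok&(P[:,2]>.04)&(P[:,2]<.056)&(P[:,1]>.02)&(P[:,1]<.12),"strap")
f(ok&(P[:,2]>.066)&(P[:,2]<.09)&(P[:,1]<-.02),"lever")
f(ok&(P[:,2]>.009)&(P[:,2]<.015)&(P[:,1]<.15),"plate")
cv2.imwrite("pics/c4.png",cv2.resize(p[160:220,275:390],None,fx=6,fy=6,interpolation=cv2.INTER_CUBIC))
```

```text
strap 456
0.03 [0.5655 0.5934 0.5794] 117
0.05 [0.5645 0.5957 0.5801] 113
0.07 [0.5644 0.5874 0.5759] 86
0.09 [0.5629 0.5868 0.5748] 91
0.11 [0.5631 0.586  0.5745] 49
lever 292
-0.09 [0.5717 0.594  0.5828] 78
-0.07 [0.5716 0.5928 0.5822] 75
-0.05 [0.5745 0.5891 0.5818] 70
-0.03 [0.5737 0.5881 0.5809] 69
plate 1306
-0.05 [0.5369 0.6233 0.5801] 55
-0.03 [0.5349 0.6234 0.5792] 189
-0.01 [0.5344 0.6236 0.579 ] 132
0.01 [0.535  0.6225 0.5787] 170
0.03 [0.5344 0.6226 0.5785] 175
0.05 [0.5323 0.6215 0.5769] 164
0.07 [0.533  0.6209 0.577 ] 88
0.09 [0.5323 0.6196 0.576 ] 88
0.11 [0.5314 0.6193 0.5753] 169
0.13 [0.5321 0.618  0.5751] 76
```

View pics/c4.png

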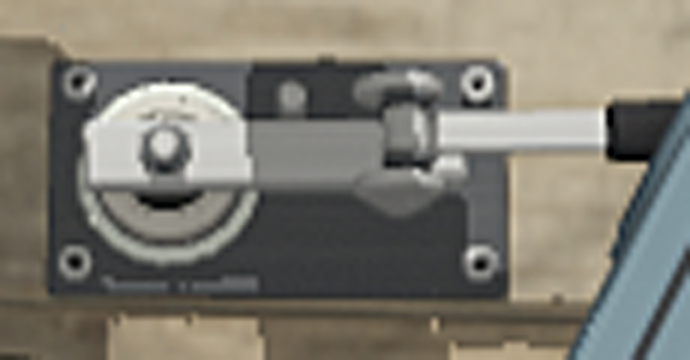

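The strap runs within about 0.01 rad (about 1 mm at its end) of the plate's axis, which is about the limit of this measurement. The crop shows it alongside the stop pin at (292,98), the lever level and the bearing in its nest. The robot is clear, so I'm handing in.

```bash
python3 -c "
from workcell import r
print(r.close_job())"
```

```text
the job is handed in; nothing more can be done
None
```

The bearing is clamped and the job handed in at about 13 s: the strap was pushed onto its stop with the lever up, then the lever pressed down to its hard stop. In the last check the strap read about 0.01 rad off the plate axis, possibly 1 mm of slip at its end, which I left. Bearing, bolt and tape were in place in the last picture; the pliers were partly hidden there by the arm, but nothing touched them.

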